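# Move three plated test pieces on to their next stations

## Task

Move the three test pieces on: the perforated copper coupon in its green clamp goes from the lipped tray to the wire drain rack, the brass flanged bushing from the drain rack to the balance pan, and the aluminium heat sink from the balance into the lipped tray, each standing upright on its base in the middle of its new station. Each station has room for one piece only, so first set one of the pieces down on the empty cork mat, in its middle, let go of it there, and fetch it again later. Leave the beaker, the bottle and the screwdriver alone.

Things in the scene. Friction and masses are not known exactly. Their poses are not given: they have to be found in the camera images.
- coupon_center (a point): Perforated copper coupon standing in a green clamp, 78 mm high; starts in the tray. Flat green foot 60 (x) x 44 (y) x 10 mm, upright copper sheet 58 x 4 mm with rows of holes, and on top a green clamp bar 64 mm long (x), 16 mm thick (y), from 58 to 78 mm above the underside: grip it across its 16 mm. Two small hooks stick out at the bar's ends, 100 mm over all along x. Loose, 0.17 to 0.33 kg. The point is half-way up (39 mm above the underside) on the middle axis; z up.
- bushing_center (a point): Brass flanged bushing, 52 mm high; starts on the drain rack. Round flange of diameter 56 mm and 10 mm thick at the bottom, above it a round hub of diameter 34 mm: grip the hub. A dark disc on top marks its bore. Loose, 0.24 to 0.46 kg. The point is half-way up (26 mm above the underside) on its axis; z up.
- sink_center (a point): Aluminium heat sink, a finned block 56 (x) x 44 (y) x 45 mm high; starts on the balance pan. Seven thin upright fins that run along x, on a 10 mm base; grip it across its 44 mm (y), over the two outer fins. Loose, 0.12 to 0.24 kg. The point is half-way up (22.5 mm above the underside) at its centre; z up.
- balance_pan (a point): Laboratory balance, fixed: white case 150 (x) x 110 (y) mm with a display at its -x end, and a round steel pan of diameter 100 mm with a flat top, 55 mm above the bench. The pan does not give. The point is the centre of the pan's top; z up.
- rack_top (a point): Wire drain rack, fixed: 116 x 116 mm, nine flat-topped steel bars 6 mm wide and 6 mm apart over a white drip tray, bar tops 30 mm above the bench. The point is its centre at the height of the bar tops; z up.
- tray_floor (a point): Lipped tray, fixed: grey, 116 x 116 mm outside, 4 mm walls, rim 12 mm above the bench, floor 4 mm above the bench. The point is the centre of the floor's top; z up.
- mat_top (a point): Flat square cork mat, fixed: 104 x 104 mm, 5 mm thick, empty at the start: the parking spot. The point is the centre of its top; z up.
- beaker: Bystander: open glass beaker, diameter 70 mm, 90 mm high, standing beyond the stations. Origin at the centre of its underside. Leave alone.
- flask: Bystander: amber glass bottle, diameter 60 mm, 130 mm high, standing to the left of the stations. Origin at the centre of its underside. Leave alone.
- driver: Bystander: screwdriver lying beyond the stations, roughly along the bench's y. 200 mm long. Origin on the bench under its middle. Leave alone.
Things that resemble listed ones, but are neither listed nor needed, are in the scene too. Several things look just like the part that bears rack_top: the one meant starts farthest to the robot's right. What is shaped like the part that bears balance_pan but purple is not meant.

How it is judged:
By the outcome, as a careful person would: the job done as asked, in the order asked, and still so for the second after the job is handed in, with the robot touching nothing.
It also fails if it takes over 141 s, if anything falls off the work surface, if the arm or the gripper's body presses on something with over 40 N, if the wrist force passes 120 N, or if a joint passes its speed limit or range.

## Robot

A 6-joint arm with a two-finger parallel gripper is mounted at the origin on the work surface. World frame = base frame: x ahead of the robot, y to its left, z up, the work surface at z = 0. Lengths are in m, angles in rad, forces in N, time in s.
With the tool pointing down it reaches from about 0.375 to 0.9 m from the base axis. Payload 3.1 kg.
Tool frame: the origin (TCP) lies between the finger pads; the fingertips stand 17 mm ahead of it and the grasp point (between the pads) lies 2 mm behind it; z points along the fingers, y is the line along which they close (so a half turn about z gives the same grasp; the last joint's range is limited). The gripper opens to 85 mm and grips with 20 to 120 N. Pads are 22 mm wide; open, the fingers measure 114 mm over their backs; the gripper's body (76 mm by 85 mm) begins 54 mm behind the grasp point. The pads swing forward as they close: fully open they stand 13 mm farther back than shut.
Start: joints at [1.165, 0.527, 1.433, -0, 1.181, -0.178], TCP at [0.14, 0.609, 0.248] pointing down, gripper open.
Joint ranges: [-3.08, 3.08], [-0.75, 2.2], [0.22, 2.44], [-1.43, 4.57], [0, 2.65], [-2.85, 2.85]. Speed limits (rad/s): [2.79, 2.79, 3.14, 3.14, 3.14, 3.14].

## Interface

Orientations are given as a unit quaternion [x, y, z, w].
In Python, from station import sense, vision, order gives the robot as it stands.
- The arm moves only by the shell command python3 -m crank 'ROWS' [OPENING] [FORCE]. ROWS is JSON, a list of rows, each an object with "dp": the shift along the world's x, y, z in units of 30 mm (1.0 is 30 mm), a list of three; "angular": the turn, a rotation vector about the world's x, y, z in degrees, a list of three. In form: [{"dp": [dx, dy, dz], "angular": [ax, ay, az]}, ...]. A call has 1 to 20 rows; each row shifts and turns the commanded pose from where the row before left it; what a row does not reach is not made up. A row lasts 1/10 s, in which the tool goes at most 50 mm and 8.59 degrees, less where a joint would pass 70% of its speed; a pose out of reach is approached as far as the arm can. A call is refused whole if a number of a shift passes 1 or a number of a turn 8.59, either way. A call with a gripper value outside its range is refused whole. OPENING is the closure, from 0 (fully open) to 1 (shut), set as the call begins (- or left out, the last holds). The fingers move at their own pace and stop on an object; FORCE is the grip in N (left out, the last holds). Time passes only in rows, so rows that do not move let the fingers close. It gives the time, the measured TCP pose, the force, the opening and the grip force at its end, in the units of the state.
- sense(): the state, without advancing time (a new reading comes with each control period).
- vision.snapshot(name): name is "scene" or "top" or "wrist"; returns a dict with "image" (480x640x3 uint8, blue, green, red), "range_z" (480x640 float32, m along the optical axis (not along the pixel's ray), 0 where there is no reading), "mtx" (3x3 intrinsics, pixels), "pose" (4x4, takes a point from camera to world coordinates); the wrist camera has in their place "mount" (4x4, takes a point from camera to tool coordinates, whose origin is the TCP and whose axes are the flange's). Camera axes: x right, y down, z forward; pixel columns grow to the right and rows downward; lengths in m; the calibration is good to about 2 mm. A picture is of the moment at which its call begins: read the wrist's pose just before it.
- order.sign_off(): hands the job in; it is judged then, once.
The state is a dict: "t": time; "q": joint angles; "qd": joint speeds; "tau": joint torques, N m; "tcp_pos": TCP position; "tool_rot": TCP orientation; "force": force on the tool from outside, world axes, zero at the start; "ft_torque": the same for the moment, N m; "finger_gap": opening from 0.0 (shut) to 1.0 (fully open); "gripper_force": force on a finger pad.
Only numpy, scipy, OpenCV 4.12 (cv2) and the standard library are available. Lean on these libraries where they do the work, as an engineer would, in place of code of your own. Each camera call takes 0.05 s, during which the arm holds its last target. There are 200 camera calls.

## Working session

There is one attempt and no reset: what is moved stays moved. The work goes in short steps, Python scripts to look and compute and a shell command to move; the robot and the scene stay as the last step left them, time stands still between calls to the robot, and variables do not carry over. Pictures are saved under pics/ and viewed, at most 14 in all, crops included, and the job is handed in when it is done.

```bash
mkdir -p pics; ls
python3 - <<'E'
from station import sense, vision
import cv2, numpy as np
for n in ("top","scene"):
    s=vision.snapshot(n); cv2.imwrite(f"pics/{n}0.png",s["image"]); np.savez(f"{n}0.npz",**s)
    print(n,s["mtx"].round(1).tolist(),s["pose"].round(3).tolist())
st=sense(); print(st)
E
```

```text
pics
top [[478.7, 0.0, 314.2], [0.0, 478.7, 243.9], [0.0, 0.0, 1.0]] [[0.027, -0.991, 0.128, 0.423], [-1.0, -0.029, -0.01, 0.113], [0.014, -0.127, -0.992, 1.164], [0.0, 0.0, 0.0, 1.0]]
scene [[493.6, 0.0, 328.0], [0.0, 493.6, 233.2], [0.0, 0.0, 1.0]] [[0.116, 0.572, -0.812, 1.638], [0.993, -0.077, 0.087, -0.005], [-0.013, -0.816, -0.577, 0.834], [0.0, 0.0, 0.0, 1.0]]
{'t': 0.1, 'q': array([ 1.16551055e+00,  5.28382599e-01,  1.43380960e+00, -1.26917446e-05,
        1.18138613e+00, -1.78505379e-01]), 'qd': array([-0.00119916, -0.00136894, -0.00424447, -0.00087508,  0.00033118,
       -0.0019362 ]), 'tau': array([ 5.28782778e-05, -4.43303812e+01, -1.78586483e+01, -1.86304237e-04,
        3.92316244e-03,  1.06184612e-05]), 'tcp_pos': array([0.14025314, 0.60841804, 0.24741439]), 'tool_rot': array([ 1.13144917e-01,  9.93578000e-01, -9.52529563e-04, -2.80086920e-04]), 'force': array([-0.31516196,  0.18833519, -0.21709137]), 'ft_torque': array([ 0.02311975,  0.06693795, -0.01718409]), 'gripper_force': 0.0, 'finger_gap': 0.9966534182587922}
```

View pics/top0.png

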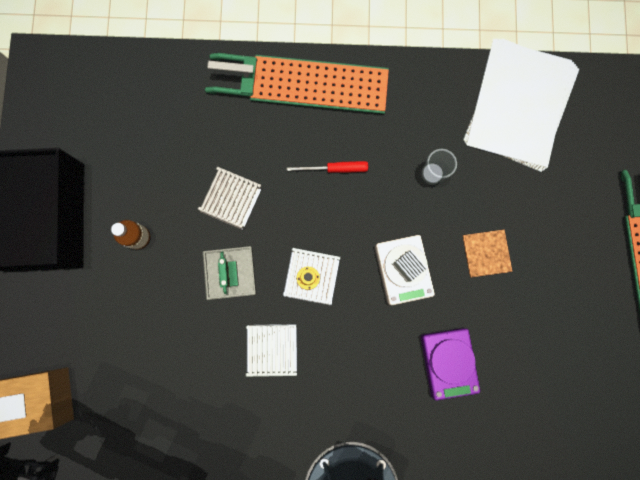

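View pics/scene0.png

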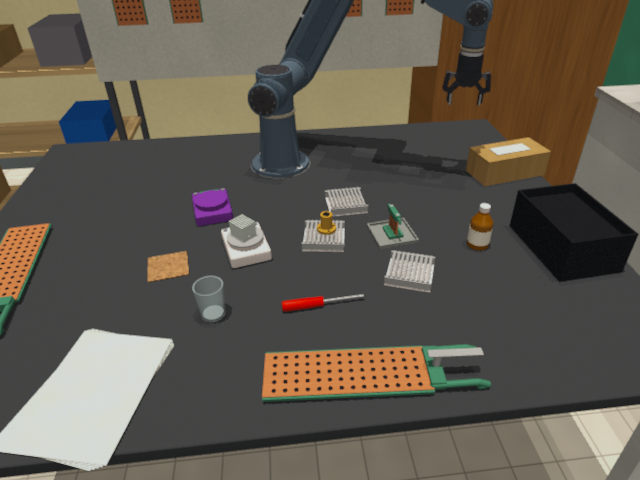

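The top view shows three similar racks, at (230,197), (312,276) and (271,350). The one farthest to the robot's right (image right = -y) is (312,276), and it holds the bushing as described. There are two balances: white at (405,270) with the heat sink on it, which is the one meant, and purple at (450,363), which is not. The tray with the coupon is at (230,272) and the mat at (487,253).

```bash
cat > h.py <<'E'
import numpy as np, cv2
from station import sense, vision
from scipy.spatial.transform import Rotation as R
def cam(s):
    if "pose" in s: return np.array(s["pose"])
    raise
def cloud(s,T):
    K=np.array(s["mtx"]); d=s["range_z"]; v,u=np.mgrid[:480,:640]
    P=np.stack([(u-K[0,2])/K[0,0]*d,(v-K[1,2])/K[1,1]*d,d],-1)
    return P@T[:3,:3].T+T[:3,3], d>0
def ray(s,T,uv,z):
    K=np.array(s["mtx"]); uv=np.atleast_2d(uv).astype(float)
    d=np.c_[(uv-K[[0,1],[2,2]])/K[[0,1],[0,1]],np.ones(len(uv))]@T[:3,:3].T
    return T[:3,3]+d*((z-T[2,3])/d[:,2])[:,None]
def wrist():
    st=sense(); T=np.eye(4); T[:3,:3]=R.from_quat(st["tool_rot"]).as_matrix(); T[:3,3]=st["tcp_pos"]
    s=vision.snapshot("wrist"); return s,T@np.array(s["mount"])
def rect(s,T,m,z,tag):
    # largest contour -> plane z -> min-area rectangle in mm
    c=max(cv2.findContours(m.astype(np.uint8),cv2.RETR_EXTERNAL,cv2.CHAIN_APPROX_NONE)[0],key=cv2.contourArea)[:,0]
    p=ray(s,T,c,z)[:,:2]*1000
    r=cv2.minAreaRect(p.astype(np.float32)); print(tag,"c",np.round(r[0],1),"size",np.round(r[1],1),"ang",round(r[2],1)); return r
E
python3 - <<'E'
from h import *
s=dict(np.load("top0.npz")); T=s["pose"]; P,ok=cloud(s,T); im=s["image"]; Z=P[...,2]
hsv=cv2.cvtColor(im,cv2.COLOR_BGR2HSV); H,S,V=[hsv[...,i].astype(int) for i in range(3)]
def box(u0,v0,u1,v1):
    m=np.zeros((480,640),bool); m[v0:v1,u0:u1]=1; return m
tb=box(190,235,265,310); rb=box(275,238,352,315); bb=box(365,225,445,315); mb=box(455,220,520,285)
for n,b in zip("tray rack bal mat".split(),(tb,rb,bb,mb)):
    print(n,np.percentile(Z[b&ok],[5,30,50,70,90,99.5]).round(3))
rect(s,T,tb&(V>70),.012,"tray")
rect(s,T,tb&(Z>.072)&ok,.082,"coupon bar depth")
rect(s,T,tb&(S>110)&(H>50)&(H<95)&(Z>.055),.082,"coupon green")
rect(s,T,rb&(V>120),.030,"rack")
rect(s,T,rb&(Z>.065)&ok,.082,"hub")
rect(s,T,rb&(S>120)&(H<35),.040,"flange-ish")
rect(s,T,bb&(V>130),.045,"balance")
rect(s,T,bb&(Z>.085)&ok,.100,"sink")
rect(s,T,mb&(S>70)&(V>70),.005,"mat")
a=[cv2.resize(im[230:320,x:x+90],(360,360),interpolation=cv2.INTER_CUBIC) for x in (268,360)]
cv2.imwrite("pics/crop1.png",np.hstack(a))
E
```

```text
tray [-0.004 -0.001  0.001  0.004  0.012  0.083]
rack [-0.004 -0.001  0.001  0.004  0.031  0.083]
bal [-0.004 -0.001  0.002  0.037  0.056  0.101]
mat [-0.004 -0.001  0.001  0.003  0.006  0.009]
tray c [496.2 305.3] size [121.9 120.5] ang 7.8
coupon bar depth c [493.3 305.8] size [93.2 17. ] ang 7.4
coupon green c [493.7 306.8] size [40.8 15. ] ang 8.2
rack c [492.2 106.3] size [116.5 117.4] ang 80.7
hub c [488.6 114. ] size [31.6 31.6] ang 1.6
flange-ish c [486.5 115.1] size [51.5 49.3] ang 1.6
balance c [ 512.9 -112.5] size [149.3 110.5] ang 13.6
sink c [ 519.5 -115.5] size [56.3 46.8] ang 41.2
mat c [ 562.1 -322.3] size [108.3 108.3] ang 9.4
```

View pics/crop1.png

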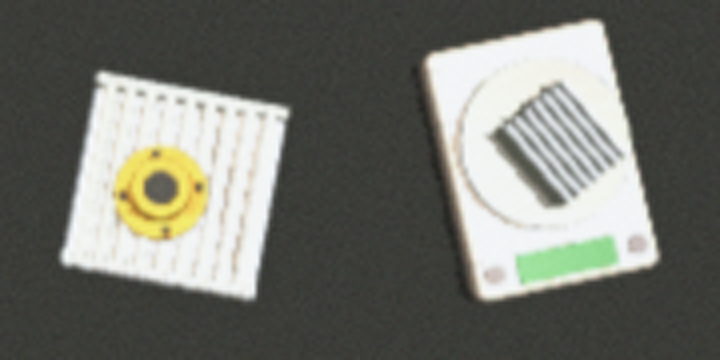

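The crop confirms both: the brass bushing stands on the rack at crop (160,185), and the white balance with its green display carries the sink at (565,140), fins at about 41° from x. I'll park the sink, moving over it and turning -126°.

```bash
python3 -m crank '[{"dp":[0.5,-0.95,0],"angular":[0,0,-6.3]},{"dp":[0.5,-0.95,0],"angular":[0,0,-6.3]},{"dp":[0.5,-0.95,0],"angular":[0,0,-6.3]},{"dp":[0.5,-0.95,0],"angular":[0,0,-6.3]},{"dp":[0.5,-0.95,0],"angular":[0,0,-6.3]},{"dp":[0.5,-0.95,0],"angular":[0,0,-6.3]},{"dp":[0.5,-0.95,0],"angular":[0,0,-6.3]},{"dp":[0.5,-0.95,0],"angular":[0,0,-6.3]},{"dp":[0.5,-0.95,0],"angular":[0,0,-6.3]},{"dp":[0.5,-0.95,0],"angular":[0,0,-6.3]},{"dp":[0.5,-0.95,0],"angular":[0,0,-6.3]},{"dp":[0.5,-0.95,0],"angular":[0,0,-6.3]},{"dp":[0.5,-0.95,0],"angular":[0,0,-6.3]},{"dp":[0.5,-0.95,0],"angular":[0,0,-6.3]},{"dp":[0.5,-0.95,0],"angular":[0,0,-6.3]},{"dp":[0.5,-0.95,0],"angular":[0,0,-6.3]},{"dp":[0.5,-0.95,0],"angular":[0,0,-6.3]},{"dp":[0.5,-0.95,0],"angular":[0,0,-6.3]},{"dp":[0.5,-0.95,0],"angular":[0,0,-6.3]},{"dp":[0.5,-0.95,0],"angular":[0,0,-6.3]}]' 0
python3 -m crank '[{"dp":[0.45,-0.85,0],"angular":[0,0,0]},{"dp":[0.45,-0.85,0],"angular":[0,0,0]},{"dp":[0.45,-0.85,0],"angular":[0,0,0]},{"dp":[0.45,-0.85,0],"angular":[0,0,0]},{"dp":[0.45,-0.85,0],"angular":[0,0,0]},{"dp":[0.4,-0.85,0],"angular":[0,0,0]},{"dp":[0,0,0],"angular":[0,0,0]},{"dp":[0,0,0],"angular":[0,0,0]}]'
cat > look.py <<'E'
from h import *; import sys
s,T=wrist(); cv2.imwrite(f"pics/{sys.argv[1]}.png",s["image"]); np.savez(f"{sys.argv[1]}.npz",image=s["image"],range_z=s["range_z"],mtx=s["mtx"],T=T)
st=sense(); Rm=R.from_quat(st["tool_rot"]).as_matrix(); print("t",st["t"],"tcp",st["tcp_pos"].round(4),"yaw_y",np.degrees(np.arctan2(Rm[1,1],Rm[0,1])).round(2),"z",Rm[:,2].round(3),"F",st["force"].round(1),"gap",round(st["finger_gap"],3),"grip",round(st["gripper_force"],1))
E
python3 look.py w1
```

```text
t: 2.1
tcp_pos: [0.4407, 0.0377, 0.2481]
tool_rot: [0.938, 0.348, -0.0, -0.0]
force: [0.7, -0.1, -0.1]
finger_gap: 1.001
gripper_force: 0.0
t: 2.9
tcp_pos: [0.5195, -0.1142, 0.2477]
tool_rot: [0.937, 0.35, -0.001, -0.001]
force: [-0.3, 0.4, -0.5]
finger_gap: 1.001
gripper_force: 0.0
t 2.95 tcp [ 0.5191 -0.1134  0.2478] yaw_y -49.01 z [-0.002  0.001 -1.   ] F [-1.1  0.3 -0.1] gap 0.997 grip 0.0
```

View pics/w1.png

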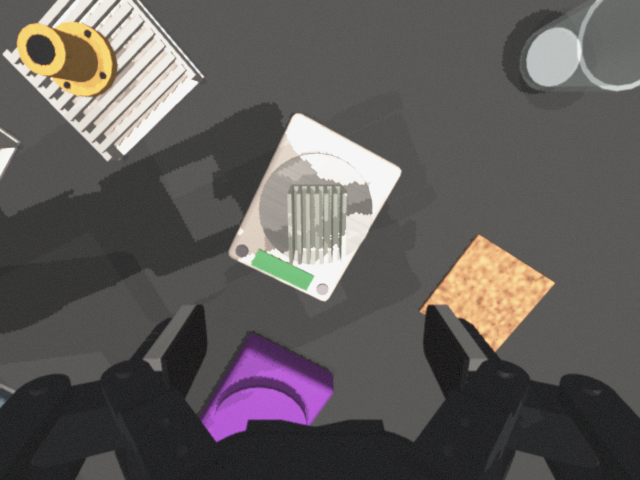

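The wrist view shows the sink at (318,225) on the pan, whose centre is near (316,208). Its fins run vertically, square to the closing line; the mat is at (490,290). Next I'll measure these.

Run:
```python
from h import *
s=dict(np.load("w1.npz")); T=s["T"]; P,ok=cloud(s,T); im=s["image"]; Z=P[...,2]
hsv=cv2.cvtColor(im,cv2.COLOR_BGR2HSV); H,S,V=[hsv[...,i].astype(int) for i in range(3)]
def box(u0,v0,u1,v1):
    m=np.zeros((480,640),bool); m[v0:v1,u0:u1]=1; return m
b=box(220,100,410,305)
print(np.percentile(Z[b&ok],[50,70,80,90,95,99]).round(4))
k=cv2.MORPH_CLOSE; K=np.ones((9,9),np.uint8)
m=b&(Z>.09)&ok; rect(s,T,cv2.morphologyEx(m.astype(np.uint8),k,K),.1,"sink")
q=P[m][:,:2]*1e3; print("sink pts rect",cv2.minAreaRect(q.astype(np.float32)), "cols", np.percentile(np.nonzero(m)[1],[0.5,99.5]))
p=P[b&ok&(abs(Z-.055)<.0035)][:,:2]*1e3
h=cv2.convexHull(p.astype(np.float32)); print("pan circle",cv2.minEnclosingCircle(h), "case-top z?")
rect(s,T,b&(Z>.02)&ok,.045,"balance")
mm=box(400,225,570,340)&(S>60)&(H<25)&(V>90); rect(s,T,mm,.005,"mat (part)")
c=max(cv2.findContours(mm.astype(np.uint8),0,1)[0],key=cv2.contourArea); print(cv2.approxPolyDP(c,8,True)[:,0].tolist()); print((ray(s,T,cv2.approxPolyDP(c,8,True)[:,0],.005)*1e3).round(1))
# case-top vs pan in zone
print(np.histogram(Z[b&ok],bins=np.arange(.03,.11,.004)))
```

```text
[0.001  0.0388 0.0545 0.0642 0.0984 0.1003]
sink c [ 519.3 -116.2] size [57.5 44. ] ang 41.0
sink pts rect ((518.7628173828125, -116.60822296142578), (56.227630615234375, 44.09800720214844), 41.16559982299805) cols [287. 345.]
pan circle ((521.1089477539062, -113.21189880371094), 49.963504791259766) case-top z?
balance c [ 515.9 -113.5] size [144.1 106.2] ang 13.5
mat (part) c [ 562.1 -322.5] size [104.9 106.7] ang 9.7
[[477, 234], [419, 311], [446, 304], [484, 339], [506, 339], [554, 282]]
[[ 603.4 -262.2    5. ]
 [ 502.5 -280.3    5. ]
 [ 527.8 -296.4    5. ]
 [ 525.8 -360.6    5. ]
 [ 542.1 -379.3    5. ]
 [ 621.4 -364.6    5. ]]
(array([ 318, 4878, 3127,    4,    0,  893, 4877,   33, 1265,  140,  115,
        118,  100,  103,  137,   99,  113, 1992,    1]), array([0.03 , 0.034, 0.038, 0.042, 0.046, 0.05 , 0.054, 0.058, 0.062,
       0.066, 0.07 , 0.074, 0.078, 0.082, 0.086, 0.09 , 0.094, 0.098,
       0.102, 0.106]))
```

```bash
python3 -m crank '[{"dp":[0,-0.1,-0.9],"angular":[0,0,0]},{"dp":[0,0,-0.9],"angular":[0,0,0]},{"dp":[0,0,-0.9],"angular":[0,0,0]},{"dp":[0,0,-0.9],"angular":[0,0,0]},{"dp":[0,0,-0.7],"angular":[0,0,0]},{"dp":[0,0,-0.6],"angular":[0,0,0]},{"dp":[0,0,-0.4],"angular":[0,0,0]},{"dp":[0,0,-0.25],"angular":[0,0,0]},{"dp":[0,0,0],"angular":[0,0,0]},{"dp":[0,0,0],"angular":[0,0,0]}]' 0
python3 -m crank '[{"dp":[0,0,0],"angular":[0,0,0]},{"dp":[0,0,0],"angular":[0,0,0]},{"dp":[0,0,0],"angular":[0,0,0]},{"dp":[0,0,0],"angular":[0,0,0]},{"dp":[0,0,0],"angular":[0,0,0]},{"dp":[0,0,0],"angular":[0,0,0]},{"dp":[0,0,0],"angular":[0,0,0]},{"dp":[0,0,0],"angular":[0,0,0]},{"dp":[0,0,0],"angular":[0,0,0]},{"dp":[0,0,0],"angular":[0,0,0]},{"dp":[0,0,0],"angular":[0,0,0]},{"dp":[0,0,0],"angular":[0,0,0]}]' 1 50
```

```text
t: 3.95
tcp_pos: [0.5203, -0.1169, 0.0823]
tool_rot: [0.937, 0.35, 0.0, 0.0]
force: [-0.4, -0.1, 0.0]
finger_gap: 0.996
gripper_force: 0.0
t: 5.15
tcp_pos: [0.5202, -0.1171, 0.0825]
tool_rot: [0.937, 0.35, 0.0, 0.0]
force: [-0.4, 1.0, 5.6]
finger_gap: 0.508
gripper_force: 52.5
```

```bash
python3 -m crank '[{"dp":[0,0,0.3],"angular":[0,0,0]},{"dp":[0,0,0.6],"angular":[0,0,0]},{"dp":[0,0,0.7],"angular":[0,0,0]},{"dp":[0,0,0.4],"angular":[0,0,0]},{"dp":[0.1,-0.45,0],"angular":[0,0,0]},{"dp":[0.2,-0.8,0],"angular":[0,0,0]},{"dp":[0.2,-0.9,0],"angular":[0,0,0]},{"dp":[0.2,-0.9,0],"angular":[0,0,0]},{"dp":[0.2,-0.9,0],"angular":[0,0,0]},{"dp":[0.2,-0.9,0],"angular":[0,0,0]},{"dp":[0.1,-0.9,0],"angular":[0,0,0]},{"dp":[0.1,-0.7,0],"angular":[0,0,0]},{"dp":[0.1,-0.4,0],"angular":[0,0,0]},{"dp":[0,0,-0.5],"angular":[0,0,0]},{"dp":[0,0,-0.8],"angular":[0,0,0]},{"dp":[0,0,-0.8],"angular":[0,0,0]},{"dp":[0,0,-0.6],"angular":[0,0,0]},{"dp":[0,0,-0.3],"angular":[0,0,0]},{"dp":[0,0,0],"angular":[0,0,0]},{"dp":[0,0,0],"angular":[0,0,0]}]'
```

```text
t: 7.15
tcp_pos: [0.5621, -0.3221, 0.0518]
tool_rot: [0.937, 0.351, -0.0, -0.0]
force: [0.4, -0.2, -1.2]
finger_gap: 0.508
gripper_force: 51.6
```

```bash
python3 -m crank '[{"dp":[0,0,-0.2],"angular":[0,0,0]},{"dp":[0,0,-0.2],"angular":[0,0,0]},{"dp":[0,0,-0.12],"angular":[0,0,0]},{"dp":[0,0,-0.06],"angular":[0,0,0]},{"dp":[0,0,-0.05],"angular":[0,0,0]},{"dp":[0,0,0],"angular":[0,0,0]},{"dp":[0,0,0],"angular":[0,0,0]}]'
```

```text
t: 7.85
tcp_pos: [0.5621, -0.3226, 0.033]
tool_rot: [0.937, 0.35, 0.0, 0.0]
force: [0.2, 0.2, -1.7]
finger_gap: 0.509
gripper_force: 51.7
```

```bash
python3 -m crank '[{"dp":[0,0,-0.04],"angular":[0,0,0]},{"dp":[0,0,0],"angular":[0,0,0]}]'
python3 -m crank '[{"dp":[0,0,0],"angular":[0,0,0]},{"dp":[0,0,0],"angular":[0,0,0]},{"dp":[0,0,0],"angular":[0,0,0]},{"dp":[0,0,0],"angular":[0,0,0]},{"dp":[0,0,0],"angular":[0,0,0]},{"dp":[0,0,0],"angular":[0,0,0]},{"dp":[0,0,0],"angular":[0,0,0]},{"dp":[0,0,0],"angular":[0,0,0]},{"dp":[0,0,0.3],"angular":[0,0,0]},{"dp":[0,0,0.6],"angular":[0,0,0]},{"dp":[0,0,0.9],"angular":[0,0,0]},{"dp":[0,0,0.9],"angular":[0,0,0]},{"dp":[0,0,0.9],"angular":[0,0,0]},{"dp":[0,0,0.9],"angular":[0,0,0]},{"dp":[0,0,0.9],"angular":[0,0,0]},{"dp":[0,0,0.9],"angular":[0,0,0]},{"dp":[0,0,0.4],"angular":[0,0,0]},{"dp":[0,0,0],"angular":[0,0,0]}]' 0
python3 look.py w2
python3 - <<'E'
from h import *
s=dict(np.load("w2.npz")); T=s["T"]; P,ok=cloud(s,T); Z=P[...,2]
v,u=np.mgrid[:480,:640]; m=ok&(Z>.043)&(Z<.056)&(v<300)
rect(s,T,cv2.morphologyEx(m.astype(np.uint8),cv2.MORPH_CLOSE,np.ones((9,9),np.uint8)),.05,"sink")
hsv=cv2.cvtColor(s["image"],cv2.COLOR_BGR2HSV); H,S,V=[hsv[...,i].astype(int) for i in range(3)]
mm=((S>60)&(H<25)&(V>60)|m)&(v<380)&(Z<.06)
rect(s,T,cv2.morphologyEx(mm.astype(np.uint8),cv2.MORPH_OPEN,np.ones((5,5),np.uint8)),.005,"mat")
E
```

```text
t: 8.05
tcp_pos: [0.5622, -0.3227, 0.0326]
tool_rot: [0.937, 0.35, 0.0, 0.0]
force: [-0.1, 0.7, 3.4]
finger_gap: 0.506
gripper_force: 52.2
t: 9.85
tcp_pos: [0.5629, -0.3232, 0.2352]
tool_rot: [0.937, 0.35, 0.001, 0.002]
force: [0.2, -0.1, -1.1]
finger_gap: 1.001
gripper_force: 0.0
t 9.9 tcp [ 0.562  -0.3226  0.2333] yaw_y -48.99 z [ 0.001 -0.001 -1.   ] F [0.  0.8 0.3] gap 0.998 grip 0.0
sink c [ 520.1 -111.7] size [101.8 101.2] ang 82.8
mat c [505.4 -88.2] size [112.5 116.2] ang 44.8
```

View pics/w2.png

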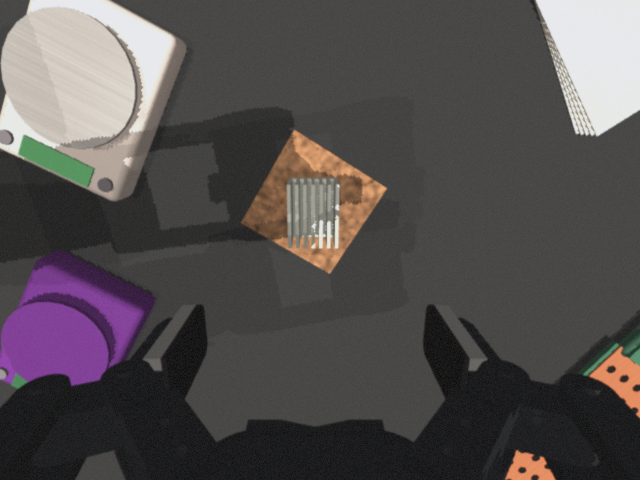

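The sink stands upright on the mat, at about (314,213) with the mat centred near (315,201). I'll check that offset from the saved frame.

Run:
```python
from h import *
s=dict(np.load("w2.npz")); T=s["T"]; P,ok=cloud(s,T); Z=P[...,2]
v,u=np.mgrid[:480,:640]; b=(u>230)&(u<400)&(v>115)&(v<285)
q=P[b&ok&(Z>.043)&(Z<.056)][:,:2]*1e3; print(cv2.minAreaRect(q.astype(np.float32)))
hsv=cv2.cvtColor(s["image"],cv2.COLOR_BGR2HSV); H,S,V=[hsv[...,i].astype(int) for i in range(3)]
m=b&((S>90)&(H<25)|(Z>.03)); r=rect(s,T,cv2.morphologyEx(m.astype(np.uint8),cv2.MORPH_OPEN,np.ones((5,5),np.uint8)),.005,"mat")
s=dict(np.load("w1.npz")); T=s["T"]; P,ok=cloud(s,T); Z=P[...,2]
# bushing from w1
u0=(u<130)&(v<110); q=P[u0&ok&(Z>.076)][:,:2]*1e3; print("hub w1",cv2.minEnclosingCircle(q.astype(np.float32)),len(q))
s=dict(np.load("top0.npz")); T=s["pose"]
P,ok=cloud(s,T);Z=P[...,2]; b=(u>275)&(u<352)&(v>238)&(v<315); q=P[b&ok&(Z>.07)][:,:2]*1e3; print("hub top",cv2.minEnclosingCircle(q.astype(np.float32)))
```

```text
((561.7202758789062, -323.20697021484375), (56.00243377685547, 44.084800720214844), 41.046539306640625)
mat c [ 562.  -323.2] size [104.4 104.4] ang 9.6
hub w1 ((487.12677001953125, 114.77481079101562), 17.756044387817383) 2152
hub top ((488.3849182128906, 114.10121154785156), 16.791427612304688)
```

Sink is 0.3 mm off the mat's middle, well placed. On to the bushing.

```bash
python3 -m crank '[{"dp":[-0.15,0.85,0],"angular":[0,0,0]},{"dp":[-0.15,0.95,0],"angular":[0,0,0]},{"dp":[-0.15,0.95,0],"angular":[0,0,0]},{"dp":[-0.15,0.95,0],"angular":[0,0,0]},{"dp":[-0.15,0.95,0],"angular":[0,0,0]},{"dp":[-0.15,0.95,0],"angular":[0,0,0]},{"dp":[-0.15,0.95,0],"angular":[0,0,0]},{"dp":[-0.15,0.95,0],"angular":[0,0,0]},{"dp":[-0.15,0.95,0],"angular":[0,0,0]},{"dp":[-0.15,0.95,0],"angular":[0,0,0]},{"dp":[-0.15,0.95,0],"angular":[0,0,0]},{"dp":[-0.15,0.95,0],"angular":[0,0,0]},{"dp":[-0.15,0.95,0],"angular":[0,0,0]},{"dp":[-0.15,0.95,0],"angular":[0,0,0]},{"dp":[-0.15,0.95,0],"angular":[0,0,0]},{"dp":[-0.1,0.4,0],"angular":[0,0,0]},{"dp":[-0.1,0,0],"angular":[0,0,0]},{"dp":[0,0,0],"angular":[0,0,0]},{"dp":[0,0,0],"angular":[0,0,0]}]' 0
python3 look.py w3
python3 - <<'E'
from h import *
s=dict(np.load("w3.npz")); T=s["T"]; P,ok=cloud(s,T); Z=P[...,2]
v,u=np.mgrid[:480,:640]; b=(u>180)&(u<480)&(v>60)&(v<300)&ok
q=P[b&(Z>.077)&(Z<.09)]; k=np.hypot(*(q[:,:2]-[.488,.1145]).T)<.03; print(cv2.minEnclosingCircle((q[k,:2]*1e3).astype(np.float32)),q[k,2].mean())
q=P[b&(abs(Z-.030)<.004)]; k=np.hypot(*(q[:,:2]-[.492,.106]).T)<.09; print("rack",cv2.minAreaRect((q[k,:2]*1e3).astype(np.float32)))
q=P[ok&(Z>.078)&(v<280)]; k=np.hypot(*(q[:,:2]-[.493,.305]).T)<.07; print("coupon",k.sum(),cv2.minAreaRect((q[k,:2]*1e3).astype(np.float32)) if k.sum()>5 else 0)
E
```

```text
t: 11.8
tcp_pos: [0.4886, 0.1129, 0.2324]
tool_rot: [0.937, 0.35, -0.0, 0.0]
force: [0.5, 0.1, 0.2]
finger_gap: 1.0
gripper_force: 0.0
t 11.85 tcp [0.4888 0.1129 0.2326] yaw_y -49.08 z [-0. -0. -1.] F [ 0.2 -0.1  0. ] gap 0.996 grip 0.0
((486.90673828125, 114.58361053466797), 17.003498077392578) 0.08178566315888529
rack ((492.4714050292969, 105.99166870117188), (115.49940490722656, 113.72579956054688), 80.74853515625)
coupon 2403 ((485.6085510253906, 306.03179931640625), (75.05573272705078, 16.73047637939453), 7.637067794799805)
```

View pics/w3.png

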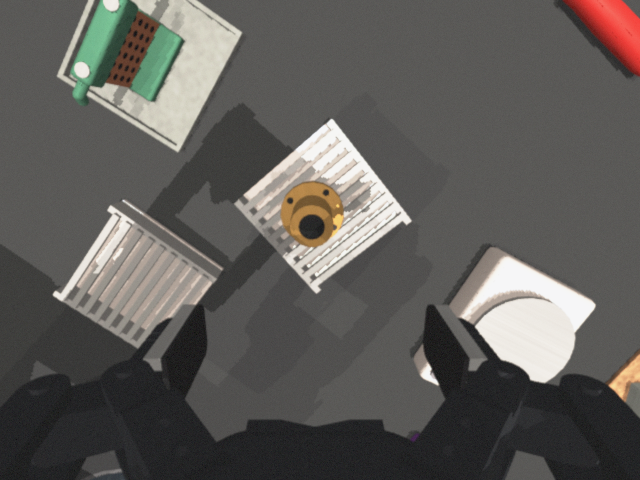

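The bushing is centred between the open fingers, its hub top at (312,228) on the rack. Descending to grip the hub.

```bash
python3 -m crank '[{"dp":[-0.06,0.05,-0.9],"angular":[0,0,0]},{"dp":[0,0,-0.9],"angular":[0,0,0]},{"dp":[0,0,-0.9],"angular":[0,0,0]},{"dp":[0,0,-0.9],"angular":[0,0,0]},{"dp":[0,0,-0.7],"angular":[0,0,0]},{"dp":[0,0,-0.6],"angular":[0,0,0]},{"dp":[0,0,-0.4],"angular":[0,0,0]},{"dp":[0,0,-0.25],"angular":[0,0,0]},{"dp":[0,0,0],"angular":[0,0,0]}]' 0
python3 -m crank '[{"dp":[0,0,0],"angular":[0,0,0]},{"dp":[0,0,0],"angular":[0,0,0]},{"dp":[0,0,0],"angular":[0,0,0]},{"dp":[0,0,0],"angular":[0,0,0]},{"dp":[0,0,0],"angular":[0,0,0]},{"dp":[0,0,0],"angular":[0,0,0]},{"dp":[0,0,0],"angular":[0,0,0]},{"dp":[0,0,0],"angular":[0,0,0]},{"dp":[0,0,0],"angular":[0,0,0]},{"dp":[0,0,0],"angular":[0,0,0]},{"dp":[0,0,0],"angular":[0,0,0]},{"dp":[0,0,0],"angular":[0,0,0]}]' 1 70
```

```text
t: 12.75
tcp_pos: [0.4866, 0.115, 0.0656]
tool_rot: [0.937, 0.35, -0.001, -0.0]
force: [-1.0, -0.1, 0.8]
finger_gap: 0.997
gripper_force: 0.0
t: 13.95
tcp_pos: [0.4873, 0.1154, 0.0671]
tool_rot: [0.937, 0.35, 0.001, 0.0]
force: [-0.6, -1.3, 6.3]
finger_gap: 0.374
gripper_force: 69.0
```

```bash
python3 -m crank '[{"dp":[0,0,0.3],"angular":[0,0,0]},{"dp":[0,0,0.6],"angular":[0,0,0]},{"dp":[0,0,0.8],"angular":[0,0,0]},{"dp":[0,0,0.6],"angular":[0,0,0]},{"dp":[0,0,0.37],"angular":[0,0,0]},{"dp":[0.1,-0.5,0],"angular":[0,0,0]},{"dp":[0.13,-0.8,0],"angular":[0,0,0]},{"dp":[0.15,-0.95,0],"angular":[0,0,0]},{"dp":[0.15,-0.95,0],"angular":[0,0,0]},{"dp":[0.15,-0.95,0],"angular":[0,0,0]},{"dp":[0.15,-0.95,0],"angular":[0,0,0]},{"dp":[0.1,-0.9,0],"angular":[0,0,0]},{"dp":[0.1,-0.8,0],"angular":[0,0,0]},{"dp":[0.1,-0.5,0],"angular":[0,0,0]},{"dp":[0,-0.3,0],"angular":[0,0,0]},{"dp":[0,0,-0.4],"angular":[0,0,0]},{"dp":[0,0,-0.6],"angular":[0,0,0]},{"dp":[0,0,-0.4],"angular":[0,0,0]},{"dp":[0,0,0],"angular":[0,0,0]},{"dp":[0,0,0],"angular":[0,0,0]}]'
```

```text
t: 15.95
tcp_pos: [0.5203, -0.1117, 0.1038]
tool_rot: [0.937, 0.351, -0.001, -0.001]
force: [0.3, 0.5, -3.8]
finger_gap: 0.371
gripper_force: 69.9
```

```bash
python3 -m crank '[{"dp":[0.02,-0.03,-0.15],"angular":[0,0,0]},{"dp":[0,0,-0.15],"angular":[0,0,0]},{"dp":[0,0,-0.06],"angular":[0,0,0]},{"dp":[0,0,-0.03],"angular":[0,0,0]},{"dp":[0,0,0],"angular":[0,0,0]},{"dp":[0,0,0],"angular":[0,0,0]}]'
```

```text
t: 16.55
tcp_pos: [0.5213, -0.1135, 0.0927]
tool_rot: [0.937, 0.35, 0.0, 0.0]
force: [0.2, -0.0, -4.2]
finger_gap: 0.375
gripper_force: 69.9
```

```bash
python3 -m crank '[{"dp":[0,0,-0.03],"angular":[0,0,0]},{"dp":[0,0,0],"angular":[0,0,0]},{"dp":[0,0,-0.03],"angular":[0,0,0]},{"dp":[0,0,0],"angular":[0,0,0]}]'
```

```text
t: 16.95
tcp_pos: [0.5214, -0.1136, 0.0921]
tool_rot: [0.937, 0.35, 0.0, 0.0]
force: [-2.6, 1.4, 7.9]
finger_gap: 0.373
gripper_force: 71.1
```

Contact. Release, lift and check.

```bash
python3 -m crank '[{"dp":[0,0,0],"angular":[0,0,0]},{"dp":[0,0,0],"angular":[0,0,0]},{"dp":[0,0,0],"angular":[0,0,0]},{"dp":[0,0,0],"angular":[0,0,0]},{"dp":[0,0,0],"angular":[0,0,0]},{"dp":[0,0,0],"angular":[0,0,0]},{"dp":[0,0,0],"angular":[0,0,0]},{"dp":[0,0,0],"angular":[0,0,0]},{"dp":[0,0,0.3],"angular":[0,0,0]},{"dp":[0,0,0.6],"angular":[0,0,0]},{"dp":[0,0,0.9],"angular":[0,0,0]},{"dp":[0,0,0.9],"angular":[0,0,0]},{"dp":[0,0,0.9],"angular":[0,0,0]},{"dp":[0,0,0.9],"angular":[0,0,0]},{"dp":[0,0,0.9],"angular":[0,0,0]},{"dp":[0,0,0],"angular":[0,0,0]},{"dp":[0,0,0],"angular":[0,0,0]}]' 0
python3 look.py w4
python3 - <<'E'
from h import *
s=dict(np.load("w4.npz")); T=s["T"]; P,ok=cloud(s,T); Z=P[...,2]
v,u=np.mgrid[:480,:640]; b=ok&(v<300)
def sel(lo,hi,c,r):
    q=P[b&(Z>lo)&(Z<hi)]; return (q[np.hypot(*(q[:,:2]-c).T)<r,:2]*1e3).astype(np.float32)
c=[.521,-.113]
print("hub",cv2.minEnclosingCircle(sel(.102,.115,c,.03)),"flange",cv2.minEnclosingCircle(sel(.060,.070,c,.04)),"pan",cv2.minEnclosingCircle(sel(.052,.059,c,.06)))
E
```

```text
t: 18.65
tcp_pos: [0.5212, -0.1134, 0.2536]
tool_rot: [0.937, 0.35, 0.001, 0.001]
force: [0.2, 0.6, -1.0]
finger_gap: 0.999
gripper_force: 0.0
t 18.7 tcp [ 0.5205 -0.1131  0.2526] yaw_y -48.99 z [-0.001  0.    -1.   ] F [-0.1 -0.5  0.2] gap 0.999 grip 0.0
hub ((520.844970703125, -114.15047454833984), 17.066560745239258) flange ((520.9303588867188, -114.1319351196289), 27.88474464416504) pan ((521.0167236328125, -113.32042694091797), 50.04096221923828)
```

The bushing is upright and 0.8 mm off the pan centre. Now the coupon, turning -33.4°.

```bash
python3 -m crank '[{"dp":[-0.06,0.8,0],"angular":[0,0,-2.4]},{"dp":[-0.06,0.95,0],"angular":[0,0,-2.4]},{"dp":[-0.06,0.95,0],"angular":[0,0,-2.4]},{"dp":[-0.06,0.95,0],"angular":[0,0,-2.4]},{"dp":[-0.06,0.95,0],"angular":[0,0,-2.4]},{"dp":[-0.06,0.95,0],"angular":[0,0,-2.4]},{"dp":[-0.06,0.95,0],"angular":[0,0,-2.4]},{"dp":[-0.06,0.95,0],"angular":[0,0,-2.4]},{"dp":[-0.06,0.95,0],"angular":[0,0,-2.4]},{"dp":[-0.06,0.95,0],"angular":[0,0,-2.4]},{"dp":[-0.06,0.95,0],"angular":[0,0,-2.4]},{"dp":[-0.06,0.95,0],"angular":[0,0,-2.4]},{"dp":[-0.06,0.95,0],"angular":[0,0,-2.4]},{"dp":[-0.06,0.95,0],"angular":[0,0,-2.2]},{"dp":[-0.06,0.8,0],"angular":[0,0,0]},{"dp":[0,0,0],"angular":[0,0,0]},{"dp":[0,0,0],"angular":[0,0,0]}]' 0
python3 look.py w5
python3 - <<'E'
from h import *
s=dict(np.load("w5.npz")); T=s["T"]; P,ok=cloud(s,T); Z=P[...,2]
v,u=np.mgrid[:480,:640]; b=ok&(v<300)
def sel(lo,hi,c,r):
    q=P[b&(Z>lo)&(Z<hi)]; return (q[np.hypot(*(q[:,:2]-c).T)<r,:2]*1e3).astype(np.float32)
c=[.494,.306]
print("bar",cv2.minAreaRect(sel(.078,.09,c,.06)),"foot",cv2.minAreaRect(sel(.010,.018,c,.042)),"trayrim",cv2.minAreaRect(sel(.0095,.015,c,.085)),"tray any",cv2.minAreaRect(sel(.0095,.09,c,.085)))
E
```

```text
t: 20.4
tcp_pos: [0.4932, 0.3048, 0.2512]
tool_rot: [0.998, 0.067, -0.002, 0.001]
force: [0.4, 0.1, 0.2]
finger_gap: 1.0
gripper_force: 0.0
t 20.45 tcp [0.4935 0.3043 0.2516] yaw_y -82.38 z [-0.003 -0.002 -1.   ] F [ 0.  -0.3  0.4] gap 0.998 grip 0.0
bar ((493.63421630859375, 307.5039978027344), (85.3362808227539, 15.697099685668945), 7.052079677581787) foot ((492.7999267578125, 307.65228271484375), (59.254459381103516, 43.97391128540039), 7.687861919403076) trayrim ((495.4957275390625, 304.7007751464844), (115.08219909667969, 116.42618560791016), 7.6471428871154785) tray any ((495.4957275390625, 304.7007751464844), (115.08219909667969, 116.42618560791016), 7.6471428871154785)
```

View pics/w5.png

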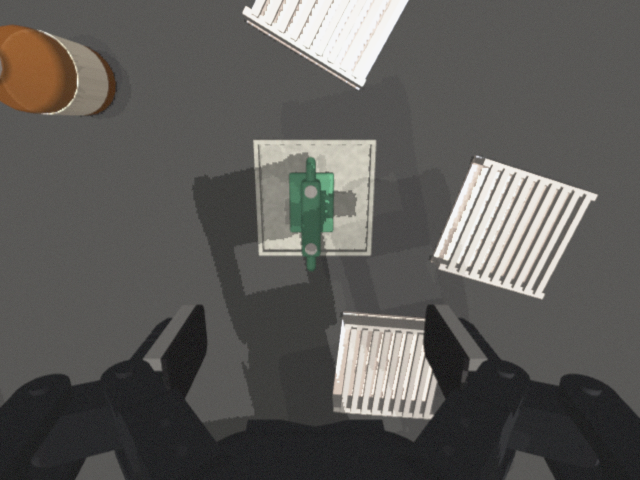

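The coupon bar runs vertically at (311,213), square to the fingers, in the tray centred at (315,197). Correct y by 3 mm and descend.

```bash
python3 -m crank '[{"dp":[-0.01,0.1,-0.9],"angular":[0,0,0]},{"dp":[0,0,-0.9],"angular":[0,0,0]},{"dp":[0,0,-0.9],"angular":[0,0,0]},{"dp":[0,0,-0.9],"angular":[0,0,0]},{"dp":[0,0,-0.9],"angular":[0,0,0]},{"dp":[0,0,-0.75],"angular":[0,0,0]},{"dp":[0,0,-0.5],"angular":[0,0,0]},{"dp":[0,0,-0.3],"angular":[0,0,0]},{"dp":[0,0,0],"angular":[0,0,0]}]' 0
python3 -m crank '[{"dp":[0,0,0],"angular":[0,0,0]},{"dp":[0,0,0],"angular":[0,0,0]},{"dp":[0,0,0],"angular":[0,0,0]},{"dp":[0,0,0],"angular":[0,0,0]},{"dp":[0,0,0],"angular":[0,0,0]},{"dp":[0,0,0],"angular":[0,0,0]},{"dp":[0,0,0],"angular":[0,0,0]},{"dp":[0,0,0],"angular":[0,0,0]},{"dp":[0,0,0],"angular":[0,0,0]},{"dp":[0,0,0],"angular":[0,0,0]},{"dp":[0,0,0],"angular":[0,0,0]},{"dp":[0,0,0],"angular":[0,0,0]},{"dp":[0,0,0],"angular":[0,0,0]},{"dp":[0,0,0],"angular":[0,0,0]}]' 1 60
```

```text
t: 21.35
tcp_pos: [0.4933, 0.3068, 0.0701]
tool_rot: [0.998, 0.066, -0.001, 0.001]
force: [0.3, 0.6, 0.1]
finger_gap: 0.997
gripper_force: 0.0
t: 22.75
tcp_pos: [0.4943, 0.3083, 0.072]
tool_rot: [0.998, 0.066, 0.001, -0.0]
force: [1.0, -0.4, 6.0]
finger_gap: 0.177
gripper_force: 59.5
```

```bash
python3 -m crank '[{"dp":[0,0,0.3],"angular":[0,0,0]},{"dp":[0,0,0.5],"angular":[0,0,0]},{"dp":[0,0,0.7],"angular":[0,0,0]},{"dp":[0,0,0.6],"angular":[0,0,0]},{"dp":[0,0,0.4],"angular":[0,0,0]},{"dp":[0,-0.4,0],"angular":[0,0,0]},{"dp":[0,-0.7,0],"angular":[0,0,0]},{"dp":[0,-0.9,0],"angular":[0,0,0]},{"dp":[0,-0.9,0],"angular":[0,0,0]},{"dp":[0,-0.9,0],"angular":[0,0,0]},{"dp":[0,-0.9,0],"angular":[0,0,0]},{"dp":[0,-0.9,0],"angular":[0,0,0]},{"dp":[0,-0.7,0],"angular":[0,0,0]},{"dp":[0,-0.4,0],"angular":[0,0,0]},{"dp":[0,0,-0.4],"angular":[0,0,0]},{"dp":[0,0,-0.6],"angular":[0,0,0]},{"dp":[0,0,-0.3],"angular":[0,0,0]},{"dp":[0,0,0],"angular":[0,0,0]},{"dp":[0,0,0],"angular":[0,0,0]}]'
```

```text
t: 24.65
tcp_pos: [0.4937, 0.1077, 0.1069]
tool_rot: [0.998, 0.067, -0.0, -0.0]
force: [-0.6, -0.2, -2.7]
finger_gap: 0.179
gripper_force: 58.6
```

```bash
python3 -m crank '[{"dp":[-0.02,-0.04,-0.12],"angular":[0,0,0]},{"dp":[0,0,-0.1],"angular":[0,0,0]},{"dp":[0,0,-0.05],"angular":[0,0,0]},{"dp":[0,0,0],"angular":[0,0,0]},{"dp":[0,0,-0.03],"angular":[0,0,0]},{"dp":[0,0,0],"angular":[0,0,0]}]'
```

```text
t: 25.25
tcp_pos: [0.4933, 0.1059, 0.0983]
tool_rot: [0.998, 0.066, 0.0, 0.0]
force: [-0.3, -0.6, -2.4]
finger_gap: 0.178
gripper_force: 58.7
```

```bash
python3 -m crank '[{"dp":[0,0,-0.03],"angular":[0,0,0]},{"dp":[0,0,0],"angular":[0,0,0]},{"dp":[0,0,-0.02],"angular":[0,0,0]},{"dp":[0,0,0],"angular":[0,0,0]}]'
```

```text
t: 25.65
tcp_pos: [0.4934, 0.1058, 0.098]
tool_rot: [0.998, 0.066, 0.0, 0.0]
force: [-1.4, -0.6, 8.3]
finger_gap: 0.178
gripper_force: 60.5
```

Contact. Release, lift and check.

```bash
python3 -m crank '[{"dp":[0,0,0],"angular":[0,0,0]},{"dp":[0,0,0],"angular":[0,0,0]},{"dp":[0,0,0],"angular":[0,0,0]},{"dp":[0,0,0],"angular":[0,0,0]},{"dp":[0,0,0],"angular":[0,0,0]},{"dp":[0,0,0],"angular":[0,0,0]},{"dp":[0,0,0],"angular":[0,0,0]},{"dp":[0,0,0],"angular":[0,0,0]},{"dp":[0,0,0],"angular":[0,0,0]},{"dp":[0,0,0],"angular":[0,0,0]},{"dp":[0,0,0.3],"angular":[0,0,0]},{"dp":[0,0,0.6],"angular":[0,0,0]},{"dp":[0,0,0.9],"angular":[0,0,0]},{"dp":[0,0,0.9],"angular":[0,0,0]},{"dp":[0,0,0.9],"angular":[0,0,0]},{"dp":[0,0,0.9],"angular":[0,0,0]},{"dp":[0,0,0.9],"angular":[0,0,0]},{"dp":[0,0,0],"angular":[0,0,0]},{"dp":[0,0,0],"angular":[0,0,0]}]' 0
python3 look.py w6
python3 - <<'E'
from h import *
s=dict(np.load("w6.npz")); T=s["T"]; P,ok=cloud(s,T); Z=P[...,2]
v,u=np.mgrid[:480,:640]; b=ok&(v<300)
def sel(lo,hi,c,r):
    q=P[b&(Z>lo)&(Z<hi)]; return (q[np.hypot(*(q[:,:2]-c).T)<r,:2]*1e3).astype(np.float32)
c=[.4925,.106]
print("bar",cv2.minAreaRect(sel(.104,.116,c,.06)),"foot",cv2.minAreaRect(sel(.0365,.044,c,.045)),"rack",cv2.minAreaRect(sel(.027,.033,c,.085)))
E
```

```text
t: 27.55
tcp_pos: [0.4932, 0.1059, 0.2596]
tool_rot: [0.998, 0.066, 0.001, 0.0]
force: [-0.3, 0.0, -1.3]
finger_gap: 1.002
gripper_force: 0.0
t 27.6 tcp [0.4926 0.1059 0.2586] yaw_y -82.4 z [-0.001 -0.    -1.   ] F [-1.1 -0.   0. ] gap 0.997 grip 0.0
bar ((491.71307373046875, 104.93840026855469), (86.31648254394531, 15.381217956542969), 7.137688159942627) foot ((492.2025146484375, 105.25250244140625), (59.15168380737305, 44.01853942871094), 7.768425464630127) rack ((492.69830322265625, 105.833740234375), (110.89818572998047, 112.64701843261719), 80.6004409790039)
```

View pics/w6.png

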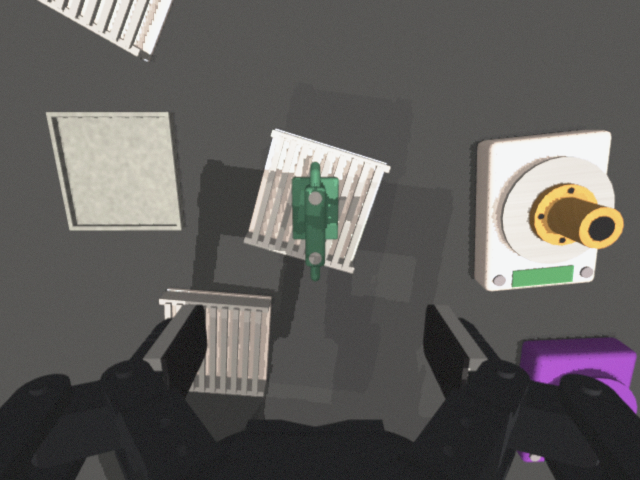

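The coupon stands upright at the rack's middle, about (315,215), within 1 mm. Back to fetch the sink.

```bash
python3 -m crank '[{"dp":[0.15,-0.8,0],"angular":[0,0,2.4]},{"dp":[0.15,-0.95,0],"angular":[0,0,2.4]},{"dp":[0.15,-0.95,0],"angular":[0,0,2.4]},{"dp":[0.15,-0.95,0],"angular":[0,0,2.4]},{"dp":[0.15,-0.95,0],"angular":[0,0,2.4]},{"dp":[0.15,-0.95,0],"angular":[0,0,2.4]},{"dp":[0.15,-0.95,0],"angular":[0,0,2.4]},{"dp":[0.15,-0.95,0],"angular":[0,0,2.4]},{"dp":[0.15,-0.95,0],"angular":[0,0,2.4]},{"dp":[0.15,-0.95,0],"angular":[0,0,2.4]},{"dp":[0.15,-0.95,0],"angular":[0,0,2.4]},{"dp":[0.15,-0.95,0],"angular":[0,0,2.4]},{"dp":[0.15,-0.95,0],"angular":[0,0,2.4]},{"dp":[0.15,-0.95,0],"angular":[0,0,2.2]},{"dp":[0.15,-0.95,0],"angular":[0,0,0]},{"dp":[0.06,-0.2,-0.5],"angular":[0,0,0]},{"dp":[0,0,-0.9],"angular":[0,0,0]},{"dp":[0,0,-0.9],"angular":[0,0,0]},{"dp":[0,0,0],"angular":[0,0,0]},{"dp":[0,0,0],"angular":[0,0,0]}]' 0
```

```text
t: 29.6
tcp_pos: [0.5618, -0.3218, 0.1882]
tool_rot: [0.937, 0.35, -0.001, -0.002]
force: [0.2, -0.2, 0.8]
finger_gap: 1.001
gripper_force: 0.0
```

```bash
python3 -m crank '[{"dp":[0,-0.04,-0.8],"angular":[0,0,0]},{"dp":[0,0,-0.9],"angular":[0,0,0]},{"dp":[0,0,-0.9],"angular":[0,0,0]},{"dp":[0,0,-0.9],"angular":[0,0,0]},{"dp":[0,0,-0.7],"angular":[0,0,0]},{"dp":[0,0,-0.5],"angular":[0,0,0]},{"dp":[0,0,-0.3],"angular":[0,0,0]},{"dp":[0,0,-0.15],"angular":[0,0,0]},{"dp":[0,0,0],"angular":[0,0,0]}]' 0
python3 -m crank '[{"dp":[0,0,0],"angular":[0,0,0]},{"dp":[0,0,0],"angular":[0,0,0]},{"dp":[0,0,0],"angular":[0,0,0]},{"dp":[0,0,0],"angular":[0,0,0]},{"dp":[0,0,0],"angular":[0,0,0]},{"dp":[0,0,0],"angular":[0,0,0]},{"dp":[0,0,0],"angular":[0,0,0]},{"dp":[0,0,0],"angular":[0,0,0]},{"dp":[0,0,0],"angular":[0,0,0]},{"dp":[0,0,0],"angular":[0,0,0]},{"dp":[0,0,0],"angular":[0,0,0]},{"dp":[0,0,0],"angular":[0,0,0]}]' 1 50
```

```text
t: 30.5
tcp_pos: [0.5629, -0.3245, 0.0356]
tool_rot: [0.937, 0.35, 0.0, 0.0]
force: [1.1, 1.0, -0.1]
finger_gap: 0.999
gripper_force: 0.0
t: 31.7
tcp_pos: [0.563, -0.3246, 0.0363]
tool_rot: [0.937, 0.35, 0.0, 0.001]
force: [0.4, 0.2, 5.8]
finger_gap: 0.507
gripper_force: 53.2
```

```bash
python3 -m crank '[{"dp":[0,0,0.3],"angular":[0,0,0]},{"dp":[0,0,0.6],"angular":[0,0,0]},{"dp":[0,0,0.9],"angular":[0,0,0]},{"dp":[0,0,0.9],"angular":[0,0,0]},{"dp":[0,0,0.9],"angular":[0,0,0]},{"dp":[0,0,0.9],"angular":[0,0,0]},{"dp":[0,0,0.9],"angular":[0,0,0]},{"dp":[0,0,0.7],"angular":[0,0,0]},{"dp":[-0.1,0.4,0],"angular":[0,0,0]},{"dp":[-0.1,0.7,0],"angular":[0,0,0]},{"dp":[-0.1,0.9,0],"angular":[0,0,-2]},{"dp":[-0.1,0.9,0],"angular":[0,0,-2]},{"dp":[-0.1,0.9,0],"angular":[0,0,-2]},{"dp":[-0.1,0.9,0],"angular":[0,0,-2]},{"dp":[-0.1,0.9,0],"angular":[0,0,-2]},{"dp":[-0.1,0.9,0],"angular":[0,0,-2]},{"dp":[-0.1,0.9,0],"angular":[0,0,-2]},{"dp":[-0.1,0.9,0],"angular":[0,0,-2]},{"dp":[-0.1,0.9,0],"angular":[0,0,-2]},{"dp":[-0.1,0.9,0],"angular":[0,0,-2]}]'
python3 -m crank '[{"dp":[-0.1,0.9,0],"angular":[0,0,-2]},{"dp":[-0.1,0.9,0],"angular":[0,0,-2]},{"dp":[-0.1,0.9,0],"angular":[0,0,-2]},{"dp":[-0.1,0.9,0],"angular":[0,0,-2]},{"dp":[-0.1,0.9,0],"angular":[0,0,-2]},{"dp":[-0.1,0.9,0],"angular":[0,0,-2]},{"dp":[-0.1,0.9,0],"angular":[0,0,-1.4]},{"dp":[-0.1,0.9,0],"angular":[0,0,0]},{"dp":[-0.1,0.9,0],"angular":[0,0,0]},{"dp":[-0.1,0.6,0],"angular":[0,0,0]},{"dp":[-0.05,0.4,0],"angular":[0,0,0]},{"dp":[0,0,0],"angular":[0,0,0]},{"dp":[0,0,0],"angular":[0,0,0]}]'
python3 look.py w7
```

```text
t: 33.7
tcp_pos: [0.5243, -0.0192, 0.2167]
tool_rot: [0.983, 0.182, -0.002, -0.001]
force: [0.1, -0.5, -2.9]
finger_gap: 0.505
gripper_force: 52.5
t: 35.0
tcp_pos: [0.4944, 0.2513, 0.2176]
tool_rot: [0.998, 0.067, -0.001, 0.0]
force: [1.3, -0.6, -2.1]
finger_gap: 0.504
gripper_force: 52.5
t 35.05 tcp [0.4947 0.2509 0.2178] yaw_y -82.41 z [-0.001 -0.001 -1.   ] F [-0.2 -0.  -1.9] gap 0.505 grip 52.5
```

```bash
python3 -m crank '[{"dp":[0.03,0.4,0],"angular":[0,0,0]},{"dp":[0,0.6,0],"angular":[0,0,0]},{"dp":[0,0.5,0],"angular":[0,0,0]},{"dp":[0,0.29,0],"angular":[0,0,0]},{"dp":[0,0,-0.5],"angular":[0,0,0]},{"dp":[0,0,-0.9],"angular":[0,0,0]},{"dp":[0,0,-0.9],"angular":[0,0,0]},{"dp":[0,0,-0.9],"angular":[0,0,0]},{"dp":[0,0,-0.9],"angular":[0,0,0]},{"dp":[0,0,-0.8],"angular":[0,0,0]},{"dp":[0,0,-0.5],"angular":[0,0,0]},{"dp":[0,0,-0.3],"angular":[0,0,0]},{"dp":[0,0,0],"angular":[0,0,0]},{"dp":[0,0,0],"angular":[0,0,0]}]'
```

```text
t: 36.45
tcp_pos: [0.4966, 0.3057, 0.048]
tool_rot: [0.998, 0.066, 0.001, -0.0]
force: [0.5, -0.1, -1.6]
finger_gap: 0.506
gripper_force: 52.5
```

```bash
python3 -m crank '[{"dp":[-0.02,-0.02,-0.15],"angular":[0,0,0]},{"dp":[0,0,-0.15],"angular":[0,0,0]},{"dp":[0,0,-0.08],"angular":[0,0,0]},{"dp":[0,0,-0.03],"angular":[0,0,0]},{"dp":[0,0,0],"angular":[0,0,0]},{"dp":[0,0,0],"angular":[0,0,0]}]'
```

```text
t: 37.05
tcp_pos: [0.4953, 0.3047, 0.0353]
tool_rot: [0.998, 0.066, -0.0, 0.0]
force: [-1.5, -0.2, 1.9]
finger_gap: 0.504
gripper_force: 52.8
```

```bash
python3 -m crank '[{"dp":[0,0,0],"angular":[0,0,0]},{"dp":[0,0,0],"angular":[0,0,0]},{"dp":[0,0,0],"angular":[0,0,0]},{"dp":[0,0,0],"angular":[0,0,0]},{"dp":[0,0,0],"angular":[0,0,0]},{"dp":[0,0,0],"angular":[0,0,0]},{"dp":[0,0,0],"angular":[0,0,0]},{"dp":[0,0,0],"angular":[0,0,0]},{"dp":[0,0,0],"angular":[0,0,0]},{"dp":[0,0,0.3],"angular":[0,0,0]},{"dp":[0,0,0.6],"angular":[0,0,0]},{"dp":[0,0,0.9],"angular":[0,0,0]},{"dp":[0,0,0.9],"angular":[0,0,0]},{"dp":[0,0,0.9],"angular":[0,0,0]},{"dp":[0,0,0.9],"angular":[0,0,0]},{"dp":[0,0,0.9],"angular":[0,0,0]},{"dp":[0,0,0.9],"angular":[0,0,0]},{"dp":[0,0,0.6],"angular":[0,0,0]},{"dp":[0,0,0],"angular":[0,0,0]},{"dp":[0,0,0],"angular":[0,0,0]}]' 0
python3 look.py w8
python3 - <<'E'
from h import *
s=dict(np.load("w8.npz")); T=s["T"]; P,ok=cloud(s,T); Z=P[...,2]
v,u=np.mgrid[:480,:640]; b=ok&(v<300)
def sel(lo,hi,c,r):
    q=P[b&(Z>lo)&(Z<hi)]; return (q[np.hypot(*(q[:,:2]-c).T)<r,:2]*1e3).astype(np.float32)
c=[.4955,.3047]
print("sink",cv2.minAreaRect(sel(.043,.055,c,.05)),"tray",cv2.minAreaRect(sel(.0095,.015,c,.085)))
t=vision.snapshot("scene"); cv2.imwrite("pics/scene9.png",t["image"])
E
```

```text
t: 39.05
tcp_pos: [0.495, 0.3047, 0.2422]
tool_rot: [0.998, 0.066, 0.0, -0.0]
force: [0.9, -0.0, 0.1]
finger_gap: 1.002
gripper_force: 0.0
t 39.1 tcp [0.4946 0.3045 0.2413] yaw_y -82.39 z [-0.002 -0.001 -1.   ] F [-0.8  0.2 -0.6] gap 0.997 grip 0.0
sink ((495.62677001953125, 304.3734436035156), (56.234317779541016, 44.017852783203125), 7.597414493560791) tray ((495.3389587402344, 304.7737121582031), (115.97320556640625, 116.26042175292969), 7.599919319152832)
```

View pics/scene9.png

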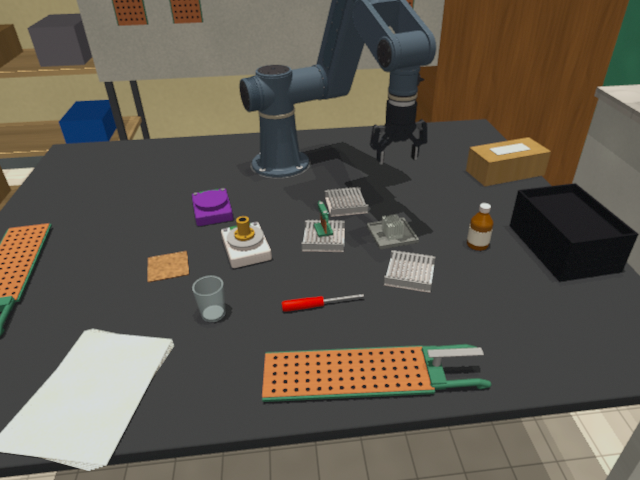

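The final scene shows the bushing on the balance (245,230), the coupon on the rack (323,225) and the sink in the tray (392,230). The mat is empty, the bystanders have not moved and the gripper is clear.

```bash
python3 -c "
from station import order; print(order.sign_off())"
```

```text
the job is handed in; nothing more can be done
None
```

The job is done and handed in at about 39 s: coupon on the drain rack, bushing on the balance pan and heat sink (parked first on the cork mat) in the lipped tray, each upright and within about 1 mm of its station's middle, with the beaker, bottle and screwdriver untouched.

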